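# Park the shaker deck and lock it with its T-handled pin

## Robot

A 6-joint arm with a two-finger parallel gripper is mounted at the origin on a cart in front of the work surface, level with it; the furniture and walls round the work are solid. World frame = base frame: x ahead of the robot, y to its left, z up, the work surface at z = 0. Lengths are in m, angles in degrees, forces in N, time in s.
With the tool pointing down it reaches from about 0.375 to 0.9 m from the base axis. Payload 3.1 kg.
Tool frame: the origin (TCP) lies on the centre line of the jaws, within the pads' length; the fingertips stand 25 mm ahead of it and the grasp point (between the pads) lies 6 mm ahead of it; z points along the fingers, y is the line along which they close (so a half turn about z gives the same grasp; the last joint's range is limited). The gripper opens to 87 mm and grips with 3 to 60 N. Pads are 19 mm wide; open, the fingers measure 117 mm over their backs; the gripper's body (75 mm by 190 mm) begins 51 mm behind the grasp point.
Start: joints at [-73.253, 30.224, 82.088, -0, 67.689, -10.227], TCP at [0.284, -0.557, 0.248] pointing down, gripper open.
Joint ranges: [-176.69, 176.69], [-43.24, 126.21], [12.49, 139.97], [-82, 262], [0, 151.66], [-163.58, 163.58]. Speed limits (degrees/s): [159.86, 159.86, 180, 180, 180, 180].

## Interface

Orientations are given as a 3x3 rotation matrix whose columns are the frame's x, y, z axes.
In Python, from rig import read_state, capture, camera_params, hand_in gives the robot as it stands.
- The arm moves only by the tool apply_moves, never from a script. Its argument "rows" is a list of rows, each an object of numbers: "x", "y", "z": the shift along the tool's x, y, z in mm; "rx", "ry", "rz": the turn, a rotation vector about the tool's x, y, z in units of 6 degrees (1.0 is 6 degrees); "claw": the closure in counts, from 0 (fully open) to 255 (shut). A call has 1 to 10 rows; each row is the pose to reach, as a shift and turn from the pose commanded when the call began, along the tool's axes at that moment; what a row does not reach only later rows make up. A row lasts 1/8 s, in which the tool goes at most 62.5 mm and 10.7 degrees, less where a joint would pass 70% of its speed; a pose out of reach is approached as far as the arm can. A call with a gripper value outside its range is refused whole. The fingers move at their own pace and stop on an object; the grip force is fixed at half the most. Time passes only in rows, so rows that repeat a pose let the fingers close. It gives the time, the measured TCP pose, the force, the opening and the grip force at its end, in the units of the state.
- read_state(): the state, without advancing time (a new reading comes with each control period).
- capture(name): name is "scene" or "top" or "wrist"; returns (picture, depth): 420x560x3 uint8, red, green, blue; 420x560 float32, m along the optical axis (not along the pixel's ray), 0 where there is no reading.
- camera_params(name): a dict with "fx", "fy", "cx", "cy" (pixels), "D" ([k1, k2, p1, p2, k3] as OpenCV has them; the pictures are not rectified), "xyz" and "orientation" of the camera in the world. Camera axes: x right, y up, looking along -z (the intrinsics and any distortion apply to the point x, -y, -z); pixel columns grow to the right and rows downward; lengths in m; the calibration is good to about 2 mm. A picture is of the moment at which its call begins: read the wrist's pose just before it. camera_params takes no time and is no camera call; for the wrist camera it gives the pose at the moment of the call.
- hand_in(): hands the job in; it is judged then, once.
The state is a dict: "time_s": time; "joint_positions": joint angles; "qvel": joint speeds; "tau": joint torques, N m; "position": TCP position; "tcp_rot": TCP orientation; "force": force on the tool from outside, world axes, zero at the start; "moment": the same for the moment, N m; "opening": opening from 0.0 (shut) to 1.0 (fully open); "grasp_force": force on a finger pad.
Only numpy, scipy, OpenCV 4.12 (cv2) and the standard library are available. Lean on these libraries where they do the work, as an engineer would, in place of code of your own. Each camera call takes 0.05 s, during which the arm holds its last target. There are 200 camera calls.

## Task

Park the shaker: draw its sliding deck (the one with the green bar) towards you to its stop, then lay the blue-handled locking pin in the two V-cradles and push it through both ears and the deck's tongue until its T-handle meets the outer cradle. The thicker yellow-handled pin does not fit; leave it and the other things on the bench alone.

Things in the scene. Friction and masses are not known exactly. Their poses are not given: they have to be found in the camera images.
- shaker: Fixed white and grey reciprocating shaker, body 150 mm wide (y). Origin on the bench under its body; x points away from the robot along the deck's travel, y to the left, z up. At its front, at x = -110 mm, the lock stands on a line along y: two ears, and left of them two V-cradles.
- bore (a point): Midpoint of the bore line between the two aluminium ears, 52 mm above the bench; axes as the shaker's (bore line = y). The ears are upright plates 44 mm wide in x, tops 74 mm above the bench, lying 10 to 19 mm left and right of this point, each with a 17 mm bore along y. The deck's tongue comes between them.
- cradle_gap (a point): Point on the bore line in the gap between the two V-cradles, 75 mm left of bore. The cradles span 25 to 40 mm and 110 to 130 mm left of bore; a 14 mm shank lying in both is centred on the bores. V mouths are 27 mm wide, rims 56 mm above the bench. In the 70 mm gap all above 12 mm from the bench is free for fingers.
- cradle_end (a point): Point on the bore line at the outer (left) end face of the outer cradle, 130 mm to the left of bore: the pin's shoulder stops here when home. Farther left the line is free bench; tall bottles stand before and behind the cradles, their centres 90 mm or more from the line.
- tip_home (a point): Point on the bore line 34 mm to the right of bore (15 mm beyond the right ear): where the pin's tip is when the pin is home
- deck (a joint): Travel of the deck along the shaker's x, in m: 0 = drawn fully towards the robot against its stop, where the 17 mm hole of its 15 mm thick steel tongue is in line with the ears' bores; larger = farther from the robot, up to 0.08. It stays where it is left and needs about 2 N to slide.
- deck_bar (a point): Middle of the deck's green handle bar: 10 mm thick, along the shaker's y, 70 mm long, on two posts, 90 mm above the bench; moves with the deck (70 mm behind the bore line when home). The deck below it (120 x 140 mm) has its top at 56 mm. Behind the bar stand three capped jars fixed to the deck, tops at 116 mm, 57 mm of free room from bar to jars.
- lock_pin: Loose locking pin with a BLUE T-handle, lying on the bench, 178 mm long overall, about 120 g: round steel shank 14 mm thick, 164 mm long, tip tapered over its last 10 mm; T-handle 44 mm wide across (y), 14 mm high and 14 mm thick along the pin. Origin midway along the whole length, on its underside (7 mm below the shank's axis); x points from handle to tip. It balances close to the origin.
- lock_pin_tip (a point): Centre of the blue pin's tip (x = +89 mm, on the shank axis)
- lock_pin_shoulder (a point): Point on the shank axis where the shank meets the blue T-handle (x = -75 mm)
- thick_pin: Loose pin with a YELLOW T-handle, 130 mm long, shank 20 mm thick: too thick for the bores, belongs elsewhere. Same frame as the blue pin's, underside on the bench.
- petri: Bystander: pale petri dish, 62 mm across, 16 mm high, loose; origin at its underside
- lab_timer: Bystander: white lab timer, 58 x 66 x 18 mm, loose; origin at its underside
- pen: Bystander: marker pen with blue cap, 134 mm long, 13 mm thick, lying, loose; origin at its underside
- white_jar: Bystander: white lidded jar, 67 mm across, 95 mm high, loose; origin at its underside
- bottle: Bystander: clear bottle with blue cap, 56 mm across, 121 mm high, loose; origin at its underside
- amber: Bystander: amber bottle with black cap, 46 mm across, 104 mm high, loose; origin at its underside

How it is judged (in metres and radians):
On the way, in this order (a step that is already met when the one before it is completed fails the run):
1. the deck is drawn home against its stop (value of joint deck below 0.003 m), for 0.2 s.
2. the blue pin's tip has passed through the left ear and into the tongue's hole (y of lock_pin_tip in the frame of bore below 0.003 m and distance between lock_pin_tip and bore below 0.035 m and angle between the x axis of lock_pin and the y axis of shaker, either way round below 0.12 rad and value of joint deck below 0.005 m), for 0.1 s.
At the end, for the whole second after the job is handed in: The deck is home (within 4 mm of its stop) and the blue pin is through left ear, tongue and right ear: shoulder within 6 mm of the outer cradle's end, tip within 6 mm of its home point, pin in line with the bores within 0.06 rad, at rest and released (distance between lock_pin_shoulder and cradle_end below 0.006 m and distance between lock_pin_tip and tip_home below 0.006 m and angle between the x axis of lock_pin and the y axis of shaker, either way round below 0.06 rad and value of joint deck below 0.004 m and linear speed of lock_pin below 0.02 m/s); the robot touches nothing.
It fails at once if the yellow-handled pin is moved over 50 mm (distance of thick_pin from where it was at the start of the episode above 0.05 m).
It fails at once if the petri dish, timer or marker pen is moved over 50 mm (distance of any of petri, lab_timer, pen from where it was at the start of the episode above 0.05 m).
It fails at once if the white jar or a bottle is moved over 50 mm or overturned (distance of any of white_jar, bottle, amber from where it was at the start of the episode above 0.05 m or angle between any of white_jar, bottle, amber's own z axis and vertical above 0.6 rad).
It also fails if it takes over 62 s, if anything falls off the work surface, if the arm or the gripper's body presses on something with over 40 N, if the wrist force passes 120 N, or if a joint passes its speed limit or range.

## Working session

There is one attempt and no reset: what is moved stays moved. The work goes in short steps, Python scripts to look and compute and a tool call to move; the robot and the scene stay as the last step left them, time stands still between calls to the robot, and variables do not carry over. Pictures are saved under pics/ and viewed, at most 10 in all, crops included, and the job is handed in when it is done.

Besides the shell and the picture viewer there is one more tool, called after "Emit:" by a JSON object that holds its "name" and its "arguments". apply_moves: Moves the arm, as the interface text tells. Its arguments: {"type":"object","properties":{"rows":{"type":"array"}},"required":["rows"]}

```bash
mkdir -p pics
cat > h.py <<'E'
import numpy as np, cv2
from rig import read_state, capture, camera_params, hand_in
def cap(n):
    p=camera_params(n); im,d=capture(n); return p,im,d
def rays(p,uv):
    K=np.array([[p['fx'],0,p['cx']],[0,p['fy'],p['cy']],[0,0,1]])
    q=cv2.undistortPoints(np.float64(uv).reshape(-1,1,2),K,np.array(p['D'],float)).reshape(-1,2)
    r=np.c_[q[:,0],-q[:,1],-np.ones(len(q))]
    return np.array(p['xyz']),r@np.array(p['orientation']).T
def onplane(p,uv,z):
    o,r=rays(p,uv); return o+r*((z-o[2])/r[:,2])[:,None]
def bydepth(p,uv,d):
    o,r=rays(p,uv); uv=np.int32(uv).reshape(-1,2); return o+r*d[uv[:,1],uv[:,0]][:,None]
def save(n,im): cv2.imwrite('pics/'+n,im[:,:,::-1])
E
python3 - <<'E'
from h import *
for n in('scene','top'):
    p,im,d=cap(n); save(n+'0.png',im); np.savez(n+'0.npz',im=im,d=d); print(n,p)
s=read_state(); print(s['position'],s['tcp_rot'],s['opening'])
E
```

```text
scene {'fx': 415.29115863477415, 'fy': 415.29115863477415, 'cx': 281.88917094752384, 'cy': 211.08542855394685, 'D': array([-0.11246081,  0.        ,  0.        ,  0.        ,  0.        ]), 'xyz': array([0.04313176, 0.58893557, 1.02210389]), 'orientation': array([[-0.72411163,  0.53307569, -0.43759874],
       [-0.6895202 , -0.54577814,  0.47611775],
       [ 0.01497497,  0.64649557,  0.76277075]])}
top {'fx': 395.0873937496961, 'fy': 395.0873937496961, 'cx': 278.6114537448003, 'cy': 212.79755309616874, 'D': array([-0.04357724,  0.        ,  0.        ,  0.        ,  0.        ]), 'xyz': array([ 0.53496737, -0.02752511,  1.09934794]), 'orientation': array([[-0.01570501,  0.99870314, -0.04842922],
       [-0.99979082, -0.01631992, -0.01232788],
       [-0.01310225,  0.04822548,  0.99875054]])}
[ 0.28335873 -0.55642558  0.2466851 ] [[ 8.91218548e-01  4.53573812e-01 -5.44715841e-04]
 [ 4.53574020e-01 -8.91216801e-01  1.79516502e-03]
 [ 3.28779933e-04 -1.84695332e-03 -9.99998240e-01]] 0.9971851622059438
```

View pics/top0.png

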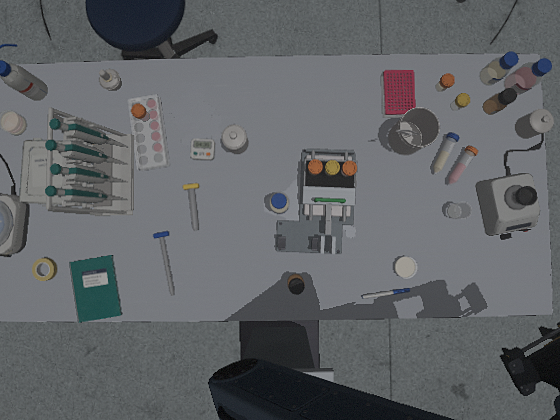

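View pics/scene0.png

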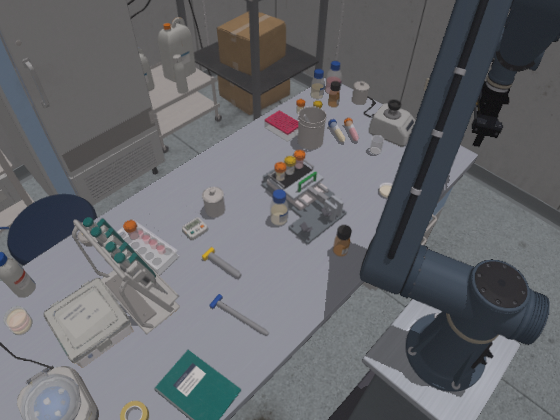

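The top view shows the blue pin at about (165,263) with its handle at (162,235), the green bar at (329,200), the lock near (310,235), the bottle at (279,202) and the amber bottle at (296,284). Next I'll measure these.

```bash
cat > m.py <<'E'
from h import *
def mask(im,lo,hi,box,minv=1):
    hsv=cv2.cvtColor(im,cv2.COLOR_RGB2HSV); m=cv2.inRange(hsv,lo,hi); k=np.zeros_like(m); x0,y0,x1,y1=box; k[y0:y1,x0:x1]=m[y0:y1,x0:x1]
    n,l,st,c=cv2.connectedComponentsWithStats(k)
    if n<2: return None
    i=1+np.argmax(st[1:,4]); v,u=np.nonzero(l==i); return np.c_[u,v].astype(float)
E
python3 - <<'E'
from m import *
p=camera_params('top'); z=np.load('top0.npz'); im,d=z['im'],z['d']
g=mask(im,(45,100,60),(80,255,255),(300,185,360,215)); P=onplane(p,g,.095)
c,s,a=cv2.minAreaRect(np.float32(P[:,:2]*1000)); print('bar',len(g),c,s,a, bydepth(p,[g.mean(0)],d))
print('bar ends',P[g[:,0].argmin()],P[g[:,0].argmax()])
b=mask(im,(100,130,50),(130,255,255),(140,220,190,250)); P=onplane(p,b,.014); print('handle',len(b),cv2.minAreaRect(np.float32(P[:,:2]*1000)))
hsv=cv2.cvtColor(im,cv2.COLOR_RGB2HSV)
# shank: brighter/darker vs bench via depth
Z=bydepth(p,np.stack(np.meshgrid(np.arange(560),np.arange(420)),-1).reshape(-1,2),d).reshape(420,560,3)
np.save('Z.npy',Z)
m=(Z[:,:,2]>.006)&(Z[:,:,2]<.05); k=np.zeros_like(m); k[225:305,150:185]=m[225:305,150:185]
v,u=np.nonzero(k); Q=onplane(p,np.c_[u,v],.012); print('pin',len(u),cv2.minAreaRect(np.float32(Q[:,:2]*1000)))
for nm,(uu,vv) in dict(bottle=(279,200),amber=(296,284),petri=(405,267)).items(): print(nm,Z[vv,uu])
np.set_printoptions(linewidth=250)
print((Z[205:256:2,270:362:3,2]*1000).astype(int))
crop=cv2.resize(im[140:260,260:370],None,fx=5,fy=5,interpolation=cv2.INTER_CUBIC); save('crop0.png',crop)
E
```

```text
bar 86 (614.66015625, -146.5015106201172) (76.42974853515625, 7.214853286743164) 86.5633316040039 [[ 0.6147092  -0.14621097  0.09594652]]
bar ends [ 0.61734002 -0.10837871  0.095     ] [ 0.61353313 -0.18471754  0.095     ]
handle 61 ((533.0286254882812, 312.2669677734375), (11.379191398620605, 40.32094955444336), 8.536887168884277)
pin 394 ((463.17828369140625, 296.4548034667969), (196.1448516845703, 73.57799530029297), 4.054233551025391)
bottle [ 0.61439125 -0.01688876  0.11870483]
amber [ 0.40406181 -0.05596982  0.1035957 ]
petri [ 0.43364041 -0.3571255   0.01530267]
[[ 80 123 123 121 120  88  70   0   0  -1  14  12  31  36  41  32  32  31  31  56  58  31  32  32  47  51  56  55  53   1  -2]
 [ 73  86 122 120 112  85  45   0   2  -2  12  13  32  36  39  33  33  31  29  57  55  32  33  34  35  41  34   9  -1   2   1]
 [ -1  78  84  89  82  74   1   0   1   1  13   9  33  38  40  32  34  29  30  59  59  30  32  29  32  42  31  11  -4   3   1]
 [  0  37  77  75  75  33   0  -2   0   2   9  11  31  40  40  33  32  29  34  52  54  31  30  33  30  44  33  10  -1   2   4]
 [ -1   1   0  3
[... 2078 characters left out ...]
 45  10  76   9  11  43  75  12  14   2   0  -1  -2   0  -3   0]
 [  3   1   9  51  57  11  12   9   9  12  13  13  10  13  53  52  15  70  11   9  42  75  13  10   3  -1   2   3   0   4  -1]
 [  0   0   7  14  52  12  11  14  12  10  10  13  12  11  56  52  15  75  10  15  47  74  10  14  -1   2  -2  -3   3  -3   1]
 [  3   0  -2   0  -3  11  14  11  10  11  13  10  10  12  15  16  16  75  13  12  44  73  11  15  -1   0   1   1   4   1   0]
 [  2   3   2   4   0   0  -1  -2   0   4   1   0   0  -4   0  -2   1   0   4   0   2  77  12  10  -1   0   0   3   2   0   2]
 [  0  -3  -1   2   0   2  -1   1   2   0   4   1   0   2  -1   1   3   1   0   3  -3   0  -1  -2   4   0   2  -3   4  -1   3]]
```

View pics/crop0.png

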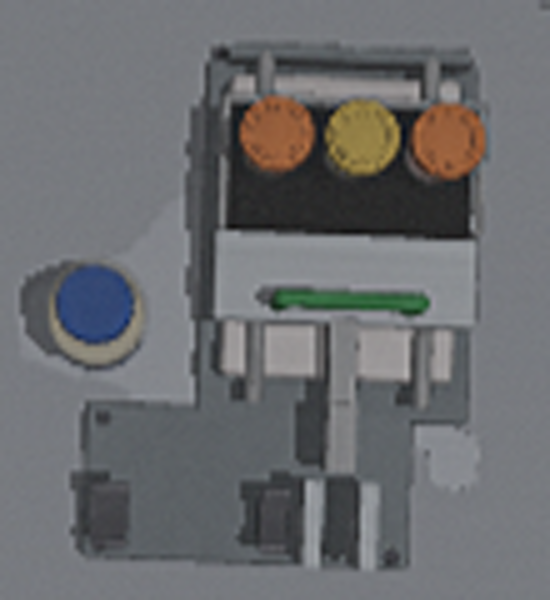

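The crop shows the ears at columns 313 and 370, the two cradles at columns 108 and 275, and the tongue hanging back at column 343, so the deck is pushed back. Next I'll fit the lock frame and the pin axis.

Run:
```python
from m import *
p=camera_params('top'); z=np.load('top0.npz'); im,d=z['im'],z['d']; Z=np.load('Z.npy')
gx,gy=np.meshgrid(np.arange(560),np.arange(420))
def blob(m,zp,u0,u1,v0,v1):
    k=m&(gx>=u0)&(gx<u1)&(gy>=v0)&(gy<v1); P=onplane(p,np.c_[gx[k],gy[k]],zp)[:,:2]*1000
    r=cv2.minAreaRect(np.float32(P)); return len(P),P.min(0),P.max(0),[np.round(a,1) for a in r]
e=Z[:,:,2]>.064
print('earL',blob(e,.074,318,328,234,256)); print('earR',blob(e,.074,329,340,234,256))
c=Z[:,:,2]>.040
print('crO',blob(c,.056,272,290,232,256)); print('crI',blob(c,.056,306,319,232,256))
print('plate',blob((Z[:,:,2]>.008)&(Z[:,:,2]<.02),.012,272,345,215,256))
hsv=cv2.cvtColor(im,cv2.COLOR_RGB2HSV); print(im[265:300:6,155:182:2].mean(2).astype(int))
print((Z[225:300:6,152:182:2,2]*1000).astype(int))
# tongue, jars, bottle
print('tongue',blob((Z[:,:,2]>.06),.066,324,334,219,236))
b=mask(im,(100,130,50),(130,255,255),(265,190,295,215)); print('bottle',onplane(p,[b.mean(0)],.121))
k=(Z[:,:,2]>.09)&(gx>283)&(gx<310)&(gy>272)&(gy<300);print('amber',onplane(p,[[gx[k].mean(),gy[k].mean()]],.104))
```

```text
earL (64, array([ 481.37418075, -131.43542038]), array([ 522.75470591, -120.25576231]), [array([ 502.1, -124.9]), array([ 9.7, 41.9]), np.float64(85.2)])
earR (68, array([ 478.33869834, -167.16121104]), array([ 527.5066912 , -148.67821779]), [array([ 502.8, -158.2]), array([18.1, 49. ]), np.float64(88.8)])
crO (103, array([484.65693971, -35.71145261]), array([524.33504741, -11.57851979]), [array([504.4, -23.6]), array([23.7, 39.4]), np.float64(89.1)])
crI (79, array([ 485.97298592, -114.77290422]), array([520.33252966, -98.97357726]), [array([ 503.1, -106.6]), array([15.8, 34.2]), np.float64(89.1)])
plate (1768, array([ 474.64609537, -193.5095441 ]), array([580.70499467,  -5.33152327]), [array([529.9, -99.3]), array([185.2, 102.7]), np.float64(87.0)])
[[123 123 122 121 123 100  97  96 126 121 122 122 123 122]
 [121 123 122 122 122 115 112  95  93 122 123 120 122 121]
 [121 121 123 122 123 125  99 116  75 126 121 121 121 120]
 [122 120 123 122 123 124 115 113  98  94 126 124 123 125]
 [121 123 123 123 120 121 123 101 118  78 126 123 122 121]
 [123 120 122 122 121 122 121 123  99 113 1
[... 606 characters left out ...]
 0    1   15   15    9    0   -1    3    1
     0]
 [   0    2   -2    0    3    0    3   12   14   13   -1    0    0   -1
    -3]
 [   1    2   -1    6    0    1    1    0   18   13    8   -1   -1   -1
    -1]
 [  -1   -6    0    0 1099    0   -1    2    1   14   10    0   -1    2
     1]
 [   1    0    1    2    0    0   -1    0    0   15   14   12   -1    1
     5]
 [  -2    1    0    2    0    4    0   -3   -1    0    3   -2    3    2
    -4]]
tongue (84, array([ 527.44848127, -150.616848  ]), array([ 564.24561334, -135.01711044]), [array([ 545.8, -143.1]), array([15.6, 36.5]), np.float64(89.1)])
bottle [[ 0.61266475 -0.01573731  0.121     ]]
amber [[ 0.39953446 -0.05601476  0.104     ]]
```

```bash
cat >> h.py <<'E'
from scipy.spatial.transform import Rotation as Ro
YAW=-3.0
def sh(p,bore=(0.502,-0.1407,0.052),yaw=YAW):  # shaker-axes offset (mm) from bore -> world
    return np.array(bore)+Ro.from_euler('z',yaw,degrees=True).apply(np.array(p)/1000)
def tool(xyaw,tilt=0):  # tool x at yaw, z down; tilt about tool y
    x=np.array([np.cos(np.radians(xyaw)),np.sin(np.radians(xyaw)),0]); z=np.array([0,0,-1.]); y=np.cross(z,x)
    return np.c_[x,y,z]@Ro.from_euler('y',tilt,degrees=True).as_matrix()
def row(pos,R):
    s=read_state(); R0=np.array(s['tcp_rot']); t=R0.T@(np.array(pos)-s['position'])*1000; r=Ro.from_matrix(R0.T@R).as_rotvec(degrees=True)/6
    print('row xyz',t.round(1),'r',r.round(2),'t',s['time_s'])
E
python3 - <<'E'
from h import *
b=sh([112.5,0,38]);print(b); row([b[0],b[1],.2],tool(87))
E
```

```text
[ 0.61434582 -0.1465878   0.09      ]
row xyz [ 480.9 -215.    47.2] r [ -0.01  -0.01 -10.  ] t 0.1
```

Emit:
{"name": "apply_moves", "arguments": {"rows": [{"x": 240, "y": -107, "z": 10, "rz": -5, "claw": 110}, {"x": 481, "y": -215, "z": 20, "rz": -10, "claw": 110}, {"x": 481, "y": -215, "z": 20, "rz": -10, "claw": 110}, {"x": 481, "y": -215, "z": 20, "rz": -10, "claw": 110}, {"x": 481, "y": -215, "z": 20, "rz": -10, "claw": 110}, {"x": 481, "y": -215, "z": 20, "rz": -10, "claw": 110}, {"x": 481, "y": -215, "z": 47, "rz": -10, "claw": 110}, {"x": 481, "y": -215, "z": 47, "rz": -10, "claw": 110}, {"x": 481, "y": -215, "z": 47, "rz": -10, "claw": 110}, {"x": 481, "y": -215, "z": 47, "rz": -10, "claw": 110}]}}

```text
validation failed for argument at $.ro...
```

Run:
```python
from m import *
b=sh([112.5,0,38]); row([b[0],b[1],.086],tool(87))
p,im,d=cap('wrist'); save('w1.png',im); np.savez('w1.npz',im=im,d=d); print(p); print(read_state()['opening'])
g=mask(im,(45,100,60),(80,255,255),(0,0,560,420)); P=onplane(p,g,.095); print(len(g),g.mean(0),cv2.minAreaRect(np.float32(P[:,:2]*1000)),bydepth(p,[g.mean(0)],d))
```

```text
row xyz [ 480.8 -214.8  161.2] r [ -0.01  -0.01 -10.  ] t 0.1
{'fx': 372.6706372439465, 'fy': 372.6706372439465, 'cx': 280.3737211537513, 'cy': 213.1247897957885, 'D': array([-0.07154892,  0.        ,  0.        ,  0.        ,  0.        ]), 'xyz': array([ 0.35627819, -0.51962347,  0.38463746]), 'orientation': array([[ 4.52756293e-01,  8.51755461e-01,  2.63674748e-01],
       [-8.91634014e-01,  4.32746381e-01,  1.33114065e-01],
       [-7.23660936e-04, -2.95369605e-01,  9.55382789e-01]])}
1.0010748725625986Traceback (most recent call last):
  File "<stdin>", line 4, in <module>
  File "h.py", line 11, in onplane
    o,r=rays(p,uv); return o+r*((z-o[2])/r[:,2])[:,None]
        ~~~~^^^^^^
  File "h.py", line 7, in rays
    q=cv2.undistortPoints(np.float64(uv).reshape(-1,1,2),K,np.array(p['D'],float)).reshape(-1,2)
                          ~~~~~~~~~~~~~~~~~~~~~~^^^^^^^^
ValueError: cannot reshape array of size 1 into shape (1,2)
```

View pics/w1.png

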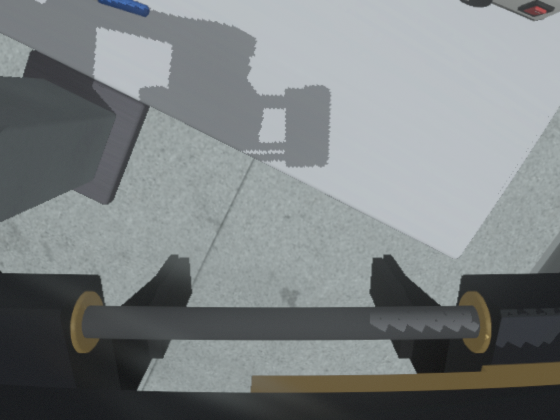

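The wrist view shows only floor and the bench edge, with the fingers at columns 180 and 380, because the call was refused and the arm has not moved. I'll retry with every key given.

Emit:
{"name": "apply_moves", "arguments": {"rows": [{"x": 240, "y": -107, "z": 10, "rx": 0, "ry": 0, "rz": -5, "claw": 110}, {"x": 481, "y": -215, "z": 20, "rx": 0, "ry": 0, "rz": -10, "claw": 110}, {"x": 481, "y": -215, "z": 20, "rx": 0, "ry": 0, "rz": -10, "claw": 110}, {"x": 481, "y": -215, "z": 20, "rx": 0, "ry": 0, "rz": -10, "claw": 110}, {"x": 481, "y": -215, "z": 20, "rx": 0, "ry": 0, "rz": -10, "claw": 110}, {"x": 481, "y": -215, "z": 20, "rx": 0, "ry": 0, "rz": -10, "claw": 110}, {"x": 481, "y": -215, "z": 47, "rx": 0, "ry": 0, "rz": -10, "claw": 110}, {"x": 481, "y": -215, "z": 47, "rx": 0, "ry": 0, "rz": -10, "claw": 110}, {"x": 481, "y": -215, "z": 47, "rx": 0, "ry": 0, "rz": -10, "claw": 110}, {"x": 481, "y": -215, "z": 47, "rx": 0, "ry": 0, "rz": -10, "claw": 110}]}}

```text
time_s: 1.4
position: [0.6152, -0.1447, 0.1994]
tcp_rot: [[0.049, 0.999, -0.002], [0.999, -0.049, 0.001], [0.001, -0.002, -1.0]]
force: [-0.8, -0.3, -0.2]
opening: 0.564
grasp_force: 0.0
```

Run:
```python
from m import *
b=sh([112.5,0,38]); row([b[0],b[1],.086],tool(87))
p,im,d=cap('wrist'); save('w2.png',im); np.savez('w2.npz',im=im,d=d); print(p['xyz'])
g=mask(im,(45,100,60),(80,255,255),(0,0,560,420)); P=onplane(p,g,.095); print(len(g),g.mean(0),cv2.minAreaRect(np.float32(P[:,:2]*1000)),bydepth(p,[g.mean(0)],d))
```

```text
row xyz [ -2.   -0.6 113.4] r [-0.02 -0.01  0.03] t 1.4
[ 0.61962659 -0.06341363  0.33738375]
1 [279. 174.] ((616.024169921875, -111.33369445800781), (0.0, 0.0), 0.0) [[ 0.61601351 -0.11147525  0.09428399]]
```

View pics/w2.png

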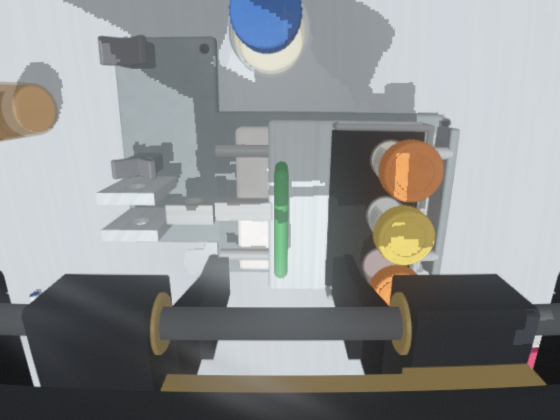

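The wrist view (right is +x, up is +y) shows the bar at columns 275–288, rows 160–278, centred between the fingers. The cradles are at (123,50) and (133,168), and the ears at (138,188) and (138,220).

Run:
```python
from m import *
p=camera_params('wrist'); z=np.load('w2.npz'); im,d=z['im'],z['d']
g=mask(im,(50,120,30),(85,255,255),(265,150,300,285)); P=onplane(p,g,.095)[:,:2]*1000
print(len(g),cv2.minAreaRect(np.float32(P)))
gx,gy=np.meshgrid(np.arange(560),np.arange(420)); Z=bydepth(p,np.c_[gx.ravel(),gy.ravel()],d).reshape(420,560,3); Z[d==0]=0
def blob(n,u0,u1,v0,v1,z0,z1):
    W=Z[v0:v1,u0:u1].reshape(-1,3); W=W[(W[:,2]>z0)&(W[:,2]<z1)][:,:2]*1000
    r=cv2.minAreaRect(np.float32(W)); print(n,len(W),[np.round(a,1) for a in r])
blob('earL',90,185,170,205,.070,.078); blob('earR',90,185,205,240,.070,.078)
blob('crO',90,155,30,70,.051,.060); blob('crI',100,165,150,182,.051,.060)
blob('plate',100,217,36,200,.008,.017)
blob('bot',225,310,0,50,.117,.125);blob('amber',0,60,80,140,.098,.11)
```

```text
Traceback (most recent call last):
  File "h.py", line 11, in onplane
    o,r=rays(p,uv); return o+r*((z-o[2])/r[:,2])[:,None]
        ~~~~^^^^^^
  File "h.py", line 7, in rays
    q=cv2.undistortPoints(np.float64(uv).reshape(-1,1,2),K,np.array(p['D'],float)).reshape(-1,2)
                          ~~~~~~~~~~~~~~~~~~~~~~^^^^^^^^
ValueError: cannot reshape array of size 1 into shape (1,2)
```

Emit:
{"name": "apply_moves", "arguments": {"rows": [{"x": -2, "y": -1, "z": 60, "rx": 0, "ry": 0, "rz": 0, "claw": 110}, {"x": -2, "y": -1, "z": 113, "rx": 0, "ry": 0, "rz": 0, "claw": 110}, {"x": -2, "y": -1, "z": 113, "rx": 0, "ry": 0, "rz": 0, "claw": 110}, {"x": -2, "y": -1, "z": 113, "rx": 0, "ry": 0, "rz": 0, "claw": 255}, {"x": -2, "y": -1, "z": 113, "rx": 0, "ry": 0, "rz": 0, "claw": 255}, {"x": -2, "y": -1, "z": 113, "rx": 0, "ry": 0, "rz": 0, "claw": 255}, {"x": -2, "y": -1, "z": 113, "rx": 0, "ry": 0, "rz": 0, "claw": 255}, {"x": -2, "y": -1, "z": 113, "rx": 0, "ry": 0, "rz": 0, "claw": 255}, {"x": -2, "y": -1, "z": 113, "rx": 0, "ry": 0, "rz": 0, "claw": 255}]}}

```text
time_s: 2.58
position: [0.6136, -0.1491, 0.0878]
tcp_rot: [[0.053, 0.999, 0.0], [0.999, -0.053, -0.0], [-0.0, 0.0, -1.0]]
force: [-0.2, -0.6, 2.1]
opening: 0.088
grasp_force: 29.6
```

Emit:
{"name": "apply_moves", "arguments": {"rows": [{"x": 0, "y": -12, "z": 0, "rx": 0, "ry": 0, "rz": 0, "claw": 255}, {"x": 0, "y": -24, "z": 0, "rx": 0, "ry": 0, "rz": 0, "claw": 255}, {"x": 0, "y": -34, "z": 0, "rx": 0, "ry": 0, "rz": 0, "claw": 255}, {"x": 0, "y": -38, "z": 0, "rx": 0, "ry": 0, "rz": 0, "claw": 255}, {"x": 0, "y": -38, "z": 0, "rx": 0, "ry": 0, "rz": 0, "claw": 255}]}}

```text
time_s: 3.2
position: [0.5742, -0.1469, 0.0878]
tcp_rot: [[0.053, 0.999, -0.003], [0.999, -0.053, 0.001], [0.001, -0.003, -1.0]]
force: [-1.8, 0.4, 5.0]
opening: 0.09
grasp_force: 29.4
```

Run:
```python
from h import *
p=camera_params('wrist'); s=read_state(); R0=np.array(s['tcp_rot']); T=R0.T@(p['xyz']-s['position']); C=R0.T@p['orientation']
R1=tool(87.2) # at capture, approx
R1=np.array([[.049,.999,-.002],[.999,-.049,.001],[.001,-.002,-1.]])
p=dict(p); p['orientation']=R1@C; p['xyz']=np.array([.61962659,-.06341363,.33738375])
z=np.load('w2.npz'); im,d=z['im'],z['d']
gx,gy=np.meshgrid(np.arange(560),np.arange(420)); Z=bydepth(p,np.c_[gx.ravel(),gy.ravel()],d).reshape(420,560,3); Z[d==0]=0
def blob(n,u0,u1,v0,v1,z0,z1):
    W=Z[v0:v1,u0:u1].reshape(-1,3); W=W[(W[:,2]>z0)&(W[:,2]<z1)][:,:2]*1000
    if len(W)<5: return print(n,len(W))
    r=cv2.minAreaRect(np.float32(W)); print(n,len(W),[np.round(a,1) for a in r],np.median(W,0))
print(cv2.cvtColor(im,cv2.COLOR_RGB2HSV)[180:270:20,281])
blob('bar',265,300,150,285,.086,.104)
blob('earL',90,185,170,205,.070,.078); blob('earR',90,185,205,240,.070,.078)
blob('crO',90,155,30,70,.051,.060); blob('crI',100,165,150,182,.051,.060)
blob('plate',100,217,36,200,.008,.017)
blob('bot',225,310,0,50,.117,.125);blob('amber',0,60,80,140,.098,.11)
```

```text
[[ 68  95 139]
 [ 69  87 143]
 [ 68  81 144]
 [ 68  92 200]
 [ 68  87 200]]
bar 1523 [array([ 615.4, -148.3]), array([79.1,  9.7]), np.float64(86.9)] [ 615.35925546 -144.34489743]
earL 793 [array([ 500.5, -127.5]), array([ 9.6, 45.1]), np.float64(86.8)] [ 501.16030224 -127.2650148 ]
earR 703 [array([ 499. , -155.7]), array([ 8.9, 45.3]), np.float64(86.7)] [ 499.70700099 -155.13187809]
crO 738 [array([506.8, -22.6]), array([20. , 36.2]), np.float64(86.5)] [498.30382821 -22.50603795]
crI 448 [array([ 502.3, -109.5]), array([15.2, 35.3]), np.float64(86.0)] [ 494.46995277 -109.22380845]
plate 12565 [array([521.9, -77.1]), array([138. ,  85.8]), np.float64(86.5)] [530.21600122 -67.86421731]
bot 3001 [array([612.9, -24.4]), array([25. , 38.9]), np.float64(87.0)] [613.09652239 -22.57635924]
amber 0
```

Emit:
{"name": "apply_moves", "arguments": {"rows": [{"x": 0, "y": -2, "z": 0, "rx": 0, "ry": 0, "rz": 0, "claw": 255}, {"x": 0, "y": -4, "z": 0, "rx": 0, "ry": 0, "rz": 0, "claw": 255}, {"x": 0, "y": -5, "z": 0, "rx": 0, "ry": 0, "rz": 0, "claw": 255}, {"x": 0, "y": -5, "z": 0, "rx": 0, "ry": 0, "rz": 0, "claw": 255}]}}

```text
time_s: 3.7
position: [0.5708, -0.1467, 0.0878]
tcp_rot: [[0.053, 0.999, 0.0], [0.999, -0.053, 0.0], [0.0, 0.0, -1.0]]
force: [1.4, 2.5, 4.6]
opening: 0.088
grasp_force: 29.4
```

Emit:
{"name": "apply_moves", "arguments": {"rows": [{"x": 0, "y": -1, "z": 0, "rx": 0, "ry": 0, "rz": 0, "claw": 255}, {"x": 0, "y": -2, "z": 0, "rx": 0, "ry": 0, "rz": 0, "claw": 255}, {"x": 0, "y": -3, "z": 0, "rx": 0, "ry": 0, "rz": 0, "claw": 255}, {"x": 0, "y": -3, "z": 0, "rx": 0, "ry": 0, "rz": 0, "claw": 255}]}}

```text
time_s: 4.2
position: [0.5696, -0.1467, 0.0878]
tcp_rot: [[0.053, 0.999, 0.004], [0.999, -0.053, -0.001], [-0.0, 0.004, -1.0]]
force: [6.1, 3.8, 2.1]
opening: 0.086
grasp_force: 29.6
```

Emit:
{"name": "apply_moves", "arguments": {"rows": [{"x": 0, "y": -2, "z": 0, "rx": 0, "ry": 0, "rz": 0, "claw": 255}, {"x": 0, "y": -3, "z": 0, "rx": 0, "ry": 0, "rz": 0, "claw": 255}, {"x": 0, "y": -3, "z": 0, "rx": 0, "ry": 0, "rz": 0, "claw": 255}]}}

```text
time_s: 4.58
position: [0.5695, -0.1467, 0.0879]
tcp_rot: [[0.054, 0.998, 0.011], [0.999, -0.054, -0.001], [-0.001, 0.011, -1.0]]
force: [12.1, 6.5, -1.2]
opening: 0.088
grasp_force: 29.9
```

Emit:
{"name": "apply_moves", "arguments": {"rows": [{"x": 0, "y": 4, "z": 0, "rx": 0, "ry": 0, "rz": 0, "claw": 255}, {"x": 0, "y": 4, "z": 0, "rx": 0, "ry": 0, "rz": 0, "claw": 110}, {"x": 0, "y": 4, "z": 0, "rx": 0, "ry": 0, "rz": 0, "claw": 110}, {"x": 0, "y": 4, "z": 0, "rx": 0, "ry": 0, "rz": 0, "claw": 110}, {"x": 0, "y": 4, "z": 0, "rx": 0, "ry": 0, "rz": 0, "claw": 110}, {"x": 0, "y": 4, "z": -60, "rx": 0, "ry": 0, "rz": 0, "claw": 110}, {"x": 0, "y": 4, "z": -120, "rx": 0, "ry": 0, "rz": 0, "claw": 110}, {"x": 0, "y": 4, "z": -140, "rx": 0, "ry": 0, "rz": 0, "claw": 110}]}}

```text
time_s: 5.58
position: [0.5703, -0.1477, 0.2316]
tcp_rot: [[0.053, 0.999, 0.006], [0.999, -0.053, -0.003], [-0.003, 0.006, -1.0]]
force: [0.8, 0.6, -0.4]
opening: 0.563
grasp_force: 0.0
```

```bash
sed -i 's/bore=(0.502,-0.1407,0.052)/bore=(0.4998,-0.1416,0.052)/;s/YAW=-3.0/YAW=-3.3/' h.py
python3 - <<'E'
from h import *
row([.46,.30,.23],tool(8.5))
E
```

```text
row xyz [ 441.2 -133.8   -0.5] r [ 0.07 -0.02 13.08] t 5.575
```

Emit:
{"name": "apply_moves", "arguments": {"rows": [{"x": 50, "y": -15, "z": 0, "rx": 0, "ry": 0, "rz": 1.6, "claw": 90}, {"x": 441, "y": -134, "z": 0, "rx": 0, "ry": 0, "rz": 13.1, "claw": 90}, {"x": 441, "y": -134, "z": 0, "rx": 0, "ry": 0, "rz": 13.1, "claw": 90}, {"x": 441, "y": -134, "z": 0, "rx": 0, "ry": 0, "rz": 13.1, "claw": 90}, {"x": 441, "y": -134, "z": 0, "rx": 0, "ry": 0, "rz": 13.1, "claw": 90}, {"x": 441, "y": -134, "z": 0, "rx": 0, "ry": 0, "rz": 13.1, "claw": 90}, {"x": 441, "y": -134, "z": 0, "rx": 0, "ry": 0, "rz": 13.1, "claw": 90}, {"x": 441, "y": -134, "z": 0, "rx": 0, "ry": 0, "rz": 13.1, "claw": 90}, {"x": 441, "y": -134, "z": 0, "rx": 0, "ry": 0, "rz": 13.1, "claw": 90}, {"x": 441, "y": -134, "z": 0, "rx": 0, "ry": 0, "rz": 13.1, "claw": 90}]}}

```text
time_s: 6.82
position: [0.4577, 0.3007, 0.2274]
tcp_rot: [[0.989, 0.148, -0.0], [0.148, -0.989, -0.001], [-0.0, 0.001, -1.0]]
force: [-0.9, 0.0, 0.5]
opening: 0.647
grasp_force: 0.0
```

Run:
```python
from m import *
s=read_state(); print(s['position'],s['time_s'],s['qvel'])
p,im,d=cap('wrist'); save('w3.png',im)
gx,gy=np.meshgrid(np.arange(560),np.arange(420)); Z=bydepth(p,np.c_[gx.ravel(),gy.ravel()],d).reshape(420,560,3); Z[d==0]=0
m=((Z[:,:,2]>.005)&(Z[:,:,2]<.03)&(Z[:,:,1]>.25)&(Z[:,:,1]<.37)&(Z[:,:,0]>.34)&(Z[:,:,0]<.56)).astype(np.uint8)
n,l,st,c=cv2.connectedComponentsWithStats(m); i=1+np.argmax(st[1:,4]); print(st[i]); W=Z[l==i][:,:2]*1000
print(cv2.minAreaRect(np.float32(W)))
h=W[W[:,0]>525]; print('handle',cv2.minAreaRect(np.float32(h)))
q=W[W[:,0]<515]; print('shank',cv2.minAreaRect(np.float32(q)), cv2.fitLine(np.float32(q),cv2.DIST_L2,0,.01,.01).ravel(), 'tip end',q[q[:,0].argmin()])
```

```text
[0.45773677 0.30067522 0.22738688] 6.825 [-2.21327837 -0.21755489  0.46317692 -0.21860703 -0.05285771 -0.04299175]
[ 255   96   49  179 2997]
((452.5043029785156, 297.4211730957031), (178.84683227539062, 44.10725021362305), 10.678550720214844)
handle ((532.5142822265625, 312.5081787109375), (16.00689697265625, 44.10725021362305), 10.678549766540527)
shank ((440.05609130859375, 295.0218505859375), (153.49058532714844, 14.016366004943848), 10.70800495147705) [9.8246437e-01 1.8645032e-01 4.4631158e+02 2.9621140e+02] tip end [364.33796667 282.39723544]
```

View pics/w3.png

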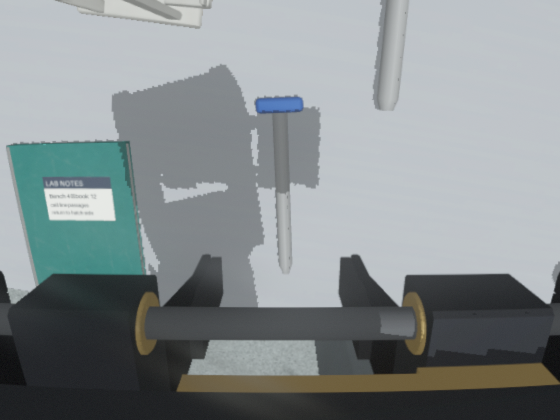

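The wrist view shows the whole blue pin, with its handle at (279,105) and tip at (287,272). The measured size of 178.8 x 44 mm matches the figures given. The yellow pin is well to the side at (390,60).

Run:
```python
from h import *
R=tool(10.7,15); P=np.array([.4299,.2932,.007])-.022*R[:,2]; print(P,R)
row(P+[0,0,.05],R); row(P,R); print(R.T@[0,0,-.05])
```

```text
[0.42430498 0.29214281 0.02825037] [[ 0.94913108  0.18566662  0.25431891]
 [ 0.17934018 -0.9826128   0.04805406]
 [ 0.25881905  0.         -0.96592583]]
row xyz [-34.5   2.6 149.2] r [ 0.06  2.5  -0.38] t 6.875
row xyz [-34.5   2.5 199.2] r [ 0.06  2.5  -0.38] t 6.875
[-0.01294095  0.          0.04829629]
```

Emit:
{"name": "apply_moves", "arguments": {"rows": [{"x": -34.5, "y": 2.5, "z": 60, "rx": 0.06, "ry": 1.5, "rz": -0.38, "claw": 90}, {"x": -34.5, "y": 2.5, "z": 120, "rx": 0.06, "ry": 2.5, "rz": -0.38, "claw": 90}, {"x": -34.5, "y": 2.5, "z": 160, "rx": 0.06, "ry": 2.5, "rz": -0.38, "claw": 90}, {"x": -34.5, "y": 2.5, "z": 160, "rx": 0.06, "ry": 2.5, "rz": -0.38, "claw": 90}, {"x": -34.5, "y": 2.5, "z": 160, "rx": 0.06, "ry": 2.5, "rz": -0.38, "claw": 90}]}}

```text
time_s: 7.5
position: [0.4259, 0.2926, 0.0679]
tcp_rot: [[0.949, 0.184, 0.255], [0.177, -0.983, 0.048], [0.259, -0.0, -0.966]]
force: [0.1, 0.4, -0.3]
opening: 0.645
grasp_force: 0.0
```

Run:
```python
from h import *
R=tool(10.7,15); P=np.array([.4299,.2932,.007])-.022*R[:,2]
row(P,R); s=read_state(); print(s['position'])
```

```text
row xyz [-11.9   0.1  37.8] r [ 0.   -0.   -0.02] t 7.5
[0.42594529 0.2925695  0.06786876]
```

Emit:
{"name": "apply_moves", "arguments": {"rows": [{"x": -9, "y": 0, "z": 28, "rx": 0, "ry": 0, "rz": 0, "claw": 90}, {"x": -11.7, "y": 0, "z": 37.5, "rx": 0, "ry": 0, "rz": 0, "claw": 90}, {"x": -11.7, "y": 0, "z": 37.5, "rx": 0, "ry": 0, "rz": 0, "claw": 90}, {"x": -11.7, "y": 0, "z": 37.5, "rx": 0, "ry": 0, "rz": 0, "claw": 255}, {"x": -11.7, "y": 0, "z": 37.5, "rx": 0, "ry": 0, "rz": 0, "claw": 255}, {"x": -11.7, "y": 0, "z": 37.5, "rx": 0, "ry": 0, "rz": 0, "claw": 255}, {"x": -11.7, "y": 0, "z": 37.5, "rx": 0, "ry": 0, "rz": 0, "claw": 255}, {"x": -11.7, "y": 0, "z": 37.5, "rx": 0, "ry": 0, "rz": 0, "claw": 255}, {"x": -11.7, "y": 0, "z": 37.5, "rx": 0, "ry": 0, "rz": 0, "claw": 255}]}}

```text
time_s: 8.62
position: [0.4227, 0.2929, 0.0283]
tcp_rot: [[0.949, 0.185, 0.254], [0.179, -0.983, 0.049], [0.259, -0.001, -0.966]]
force: [-0.6, 0.4, 0.6]
opening: 0.148
grasp_force: 30.0
```

Run:
```python
from h import *
R=np.array(read_state()['tcp_rot']); s=read_state(); P=np.array(s['position']); print(P, s['force'])
row(P+[0,0,.15],R)
# lay pose: pin dir yaw 10.7 in R; want pin (handle dir) along shaker +y, yaw 86.7
```

```text
[0.42266169 0.29291298 0.02828122] [-0.6490075   0.38380757  0.63744792]
row xyz [ 3.880e+01 -1.000e-01 -1.449e+02] r [0. 0. 0.] t 8.625
```

Emit:
{"name": "apply_moves", "arguments": {"rows": [{"x": 13, "y": 0, "z": -48, "rx": 0, "ry": 0, "rz": 0, "claw": 255}, {"x": 27, "y": 0, "z": -100, "rx": 0, "ry": 0, "rz": 0, "claw": 255}, {"x": 44, "y": 0, "z": -164, "rx": 0, "ry": 0, "rz": 0, "claw": 255}, {"x": 44, "y": 0, "z": -164, "rx": 0, "ry": 0, "rz": 0, "claw": 255}, {"x": 44, "y": 0, "z": -164, "rx": 0, "ry": 0, "rz": 0, "claw": 255}]}}

```text
time_s: 9.25
position: [0.422, 0.2925, 0.1978]
tcp_rot: [[0.949, 0.185, 0.253], [0.179, -0.983, 0.048], [0.258, -0.001, -0.966]]
force: [-0.2, 0.7, -1.5]
opening: 0.149
grasp_force: 30.0
```

Run:
```python
from h import *
s=read_state(); print(s['position'],s['opening'],s['grasp_force'],s['force'])
R=tool(86.7,15); P=sh([0,88.5,0])-.022*R[:,2]; print(P); row(P+[0,0,.11],R)
```

```text
[0.42204148 0.29246125 0.19782215] 0.1492194120489418 29.998268634080887 [-0.21433734  0.74787335 -1.47154024]
[ 0.50456665 -0.05893133  0.07325037]
row xyz [ 11.8 360.6  18. ] r [  3.27   0.   -12.24] t 9.25
```

Emit:
{"name": "apply_moves", "arguments": {"rows": [{"x": 6, "y": 180, "z": 9, "rx": 1.64, "ry": 0, "rz": -6.12, "claw": 255}, {"x": 6, "y": 180, "z": 9, "rx": 1.64, "ry": 0, "rz": -6.12, "claw": 255}, {"x": 6, "y": 180, "z": 9, "rx": 1.64, "ry": 0, "rz": -6.12, "claw": 255}, {"x": 12, "y": 361, "z": 18, "rx": 3.27, "ry": 0, "rz": -12.24, "claw": 255}, {"x": 12, "y": 361, "z": 18, "rx": 3.27, "ry": 0, "rz": -12.24, "claw": 255}, {"x": 12, "y": 361, "z": 18, "rx": 3.27, "ry": 0, "rz": -12.24, "claw": 255}, {"x": 12, "y": 361, "z": 18, "rx": 3.27, "ry": 0, "rz": -12.24, "claw": 255}, {"x": 12, "y": 361, "z": 18, "rx": 3.27, "ry": 0, "rz": -12.24, "claw": 255}, {"x": 12, "y": 361, "z": 18, "rx": 3.27, "ry": 0, "rz": -12.24, "claw": 255}, {"x": 12, "y": 361, "z": 18, "rx": 3.27, "ry": 0, "rz": -12.24, "claw": 255}]}}

```text
time_s: 10.5
position: [0.5052, -0.0612, 0.1805]
tcp_rot: [[0.057, 0.998, 0.011], [0.964, -0.058, 0.26], [0.26, -0.004, -0.966]]
force: [-0.6, 0.3, -1.7]
opening: 0.149
grasp_force: 30.0
```

```bash
cat > pinlook.py <<'E'
from m import *
def look(name):
    p,im,d=cap('wrist'); save(name,im)
    gx,gy=np.meshgrid(np.arange(560),np.arange(420)); Z=bydepth(p,np.c_[gx.ravel(),gy.ravel()],d).reshape(420,560,3); Z[d==0]=0
    S=((Z-np.array([.4998,-.1416,.052]))@Ro.from_euler('z',YAW,degrees=True).as_matrix())*1000
    return im,Z,S
E
python3 - <<'E'
from pinlook import *
s=read_state(); print(s['position'],s['opening'],s['qvel'].round(1) if hasattr(s['qvel'],'round') else s['qvel'])
im,Z,S=look('w4.png'); zz=(s['position'][2]-.022*.966-.052)*1000; print('pin axis z rel',zz)
m=(np.abs(S[:,:,0])<30)&(S[:,:,2]>zz-15)&(S[:,:,2]<zz+25)
b=cv2.inRange(cv2.cvtColor(im,cv2.COLOR_RGB2HSV),(100,120,30),(130,255,255))>0
h=S[m&b]; print('handle',len(h),h.min(0),h.max(0))
for y0 in range(10,190,15):
    k=m&(S[:,:,1]>y0)&(S[:,:,1]<y0+15); q=S[k]
    if len(q)>8: print(y0,len(q),np.median(q,0).round(1),np.percentile(q[:,2],95).round(1),q[:,0].min().round(1),q[:,0].max().round(1))
R=tool(86.7,15); P=sh([0,88.5,0])-.022*R[:,2]; row(P,R)
E
```

```text
[ 0.50523786 -0.06119972  0.1805214 ] 0.1492057169690291 [  3.7   3.3  -6.   -5.9  15.2 -40.8]
pin axis z rel 107.26940147663824
handle 2564 [-19.76518436 185.13740594 105.654106  ] [ 22.4276218  198.09215286 116.68527139]
40 810 [  0.8  48.5 114. ] 115.7 -6.0 8.0
55 185 [  0.8  56.6 114.4] 115.7 -5.9 7.9
70 745 [  0.8  79.9 114.2] 128.4 -5.9 8.0
85 2011 [  1.3  93.  114.9] 130.7 -14.8 16.9
100 972 [  0.8 107.4 113.8] 115.4 -5.8 7.9
115 980 [  1.3 122.3 113.7] 115.3 -5.8 7.9
130 1000 [  1.1 137.5 113.7] 115.3 -5.8 7.9
145 983 [  1.3 152.5 113.6] 115.3 -5.7 7.9
160 983 [  1.3 167.5 113.5] 115.1 -5.7 7.9
175 2054 [  0.9 186.  113.4] 115.1 -20.4 23.1
row xyz [-26.7  -0.2 103.9] r [-0.04 -0.02  0.02] t 10.55
```

View pics/w4.png

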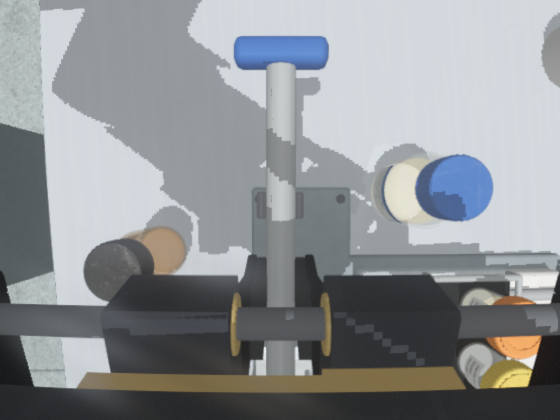

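The pin is held level and in line, with its axis about 1 mm towards +x. The bottle cap is at (460,188) and the amber cap at (118,270), both clear of the body. Lowering it now.

Emit:
{"name": "apply_moves", "arguments": {"rows": [{"x": -8, "y": -1.2, "z": 40, "rx": 0, "ry": 0, "rz": 0, "claw": 255}, {"x": -17, "y": -1.2, "z": 75, "rx": 0, "ry": 0, "rz": 0, "claw": 255}, {"x": -21, "y": -1.2, "z": 90, "rx": 0, "ry": 0, "rz": 0, "claw": 255}, {"x": -21, "y": -1.2, "z": 90, "rx": 0, "ry": 0, "rz": 0, "claw": 255}, {"x": -21, "y": -1.2, "z": 90, "rx": 0, "ry": 0, "rz": 0, "claw": 255}]}}

```text
time_s: 11.18
position: [0.5052, -0.0559, 0.0916]
tcp_rot: [[0.056, 0.998, 0.016], [0.964, -0.058, 0.258], [0.259, 0.001, -0.966]]
force: [-0.4, 0.3, -0.5]
opening: 0.148
grasp_force: 30.0
```

Run:
```python
from pinlook import *
s=read_state(); print(s['position'],s['force'])
im,Z,S=look('w5.png'); zz=(s['position'][2]-.022*.966-.052)*1000; print('zrel',zz)
m=(np.abs(S[:,:,0])<30)&(S[:,:,2]>zz-10)&(S[:,:,2]<zz+20)
for y0 in (100,115,130,145,160,178):
    q=S[m&(S[:,:,1]>y0)&(S[:,:,1]<y0+13)]
    if len(q)>8: print(y0,len(q),np.median(q,0).round(1),np.percentile(q[:,2],95).round(1),np.percentile(q[:,0],[1,99]).round(1))
b=cv2.inRange(cv2.cvtColor(im,cv2.COLOR_RGB2HSV),(100,120,30),(130,255,255))>0
h=S[m&b]; print('handle',len(h),h.min(0),h.max(0))
c=S[(np.abs(S[:,:,0])<30)&(S[:,:,1]>105)&(S[:,:,1]<135)&(S[:,:,2]>-8)&(S[:,:,2]<zz-9)]; print('outer cradle',len(c),c.min(0),c.max(0)) if len(c) else 0
R=tool(86.7,15); P=sh([0,90.5,0])-.022*R[:,2]; row(P,R)
```

```text
[ 0.50516377 -0.05593522  0.09157816] [-0.37627246  0.26060752 -0.45115905]
zrel 18.326163930804725
100 1100 [  0.6 104.6  24.6] 26.8 [-14.   15.6]
115 864 [  0.6 121.6  24.8] 26.5 [-6.   7.6]
130 856 [  1.  136.6  24.7] 26.3 [-5.9  7.6]
145 857 [  0.6 151.5  24.6] 26.2 [-5.9  7.6]
160 855 [  0.6 166.5  24.5] 26.1 [-5.9  7.6]
178 1089 [  1.1 186.4  23.8] 25.9 [-16.3  18.6]
handle 2633 [-20.57454575 190.27183657  16.21277534] [ 22.32611043 203.50910464  27.95044419]
outer cradle 1476 [-17.66785256 109.1487022   -3.88050169] [ 17.88397916 128.87344014   5.93989102]
row xyz [-5.7 -0.7 17.8] r [0.02 0.   0.  ] t 11.225
```

Emit:
{"name": "apply_moves", "arguments": {"rows": [{"x": -2.5, "y": -0.7, "z": 9, "rx": 0, "ry": 0, "rz": 0, "claw": 255}, {"x": -4, "y": -0.7, "z": 14.5, "rx": 0, "ry": 0, "rz": 0, "claw": 255}, {"x": -4.8, "y": -0.7, "z": 18, "rx": 0, "ry": 0, "rz": 0, "claw": 255}, {"x": -4.8, "y": -0.7, "z": 18, "rx": 0, "ry": 0, "rz": 0, "claw": 255}]}}

```text
time_s: 11.72
position: [0.5045, -0.0559, 0.073]
tcp_rot: [[0.056, 0.998, 0.017], [0.964, -0.058, 0.259], [0.26, 0.002, -0.966]]
force: [1.0, -0.3, 4.8]
opening: 0.152
grasp_force: 30.0
```

Emit:
{"name": "apply_moves", "arguments": {"rows": [{"x": -4.8, "y": 0, "z": -1.3, "rx": 0, "ry": 0, "rz": 0, "claw": 255}, {"x": -9.7, "y": 0, "z": -2.6, "rx": 0, "ry": 0, "rz": 0, "claw": 255}, {"x": -14.5, "y": 0, "z": -3.9, "rx": 0, "ry": 0, "rz": 0, "claw": 255}, {"x": -17.4, "y": 0, "z": -4.7, "rx": 0, "ry": 0, "rz": 0, "claw": 255}, {"x": -17.4, "y": 0, "z": -4.7, "rx": 0, "ry": 0, "rz": 0, "claw": 255}]}}

```text
time_s: 12.35
position: [0.5035, -0.0735, 0.0731]
tcp_rot: [[0.056, 0.998, 0.017], [0.964, -0.059, 0.26], [0.261, 0.001, -0.965]]
force: [2.0, 3.3, 7.5]
opening: 0.149
grasp_force: 30.0
```

Emit:
{"name": "apply_moves", "arguments": {"rows": [{"x": -3.9, "y": 0, "z": -1, "rx": 0, "ry": 0, "rz": 0, "claw": 255}, {"x": -7.7, "y": 0, "z": -2, "rx": 0, "ry": 0, "rz": 0, "claw": 255}, {"x": -11.6, "y": 0, "z": -3.1, "rx": 0, "ry": 0, "rz": 0, "claw": 255}, {"x": -16.4, "y": 0, "z": -4.4, "rx": 0, "ry": 0, "rz": 0, "claw": 255}, {"x": -16.4, "y": 0, "z": -4.4, "rx": 0, "ry": 0, "rz": 0, "claw": 255}]}}

```text
time_s: 12.98
position: [0.5026, -0.0907, 0.073]
tcp_rot: [[0.056, 0.998, 0.017], [0.964, -0.059, 0.26], [0.26, 0.002, -0.966]]
force: [2.0, 3.8, 6.4]
opening: 0.148
grasp_force: 30.0
```

Emit:
{"name": "apply_moves", "arguments": {"rows": [{"x": 0, "y": 0, "z": 0, "rx": 0, "ry": 0, "rz": 0, "claw": 165}, {"x": 0, "y": 0, "z": 0, "rx": 0, "ry": 0, "rz": 0, "claw": 165}, {"x": 0, "y": 0, "z": 0, "rx": 0, "ry": 0, "rz": 0, "claw": 165}, {"x": 15, "y": 0, "z": 4, "rx": 0, "ry": 0, "rz": 0, "claw": 165}, {"x": 31, "y": 0, "z": 8.3, "rx": 0, "ry": 0, "rz": 0, "claw": 165}, {"x": 31, "y": 0, "z": 8.3, "rx": 0, "ry": 0, "rz": 0, "claw": 165}, {"x": 31, "y": 0, "z": 8.3, "rx": 0, "ry": 0, "rz": 0, "claw": 165}]}}

```text
time_s: 13.85
position: [0.504, -0.0583, 0.0725]
tcp_rot: [[0.054, 0.998, 0.015], [0.964, -0.057, 0.258], [0.259, 0.001, -0.966]]
force: [-0.7, -0.3, 0.1]
opening: 0.352
grasp_force: 0.0
```

```bash
cat > chk.py <<'E'
from pinlook import *
import sys
s=read_state(); print(s['position'],s['force'],s['opening'])
im,Z,S=look(sys.argv[1])
b=cv2.inRange(cv2.cvtColor(im,cv2.COLOR_RGB2HSV),(100,120,30),(130,255,255))>0
m=b&(np.abs(S[:,:,0])<35)&(S[:,:,1]>120)&(np.abs(S[:,:,2])<30); h=S[m]; print('handle',len(h),np.percentile(h,1,0).round(1),np.percentile(h,99,0).round(1))
for y0 in (112,120,132,145):
    q=S[(np.abs(S[:,:,0])<9)&(S[:,:,1]>y0)&(S[:,:,1]<y0+8)&(S[:,:,2]>2)&(S[:,:,2]<20)]
    if len(q)>8: print(y0,len(q),np.median(q,0).round(1),np.percentile(q[:,2],95).round(1))
c=S[(np.abs(S[:,:,0])<25)&(np.abs(S[:,:,0])>11)&(S[:,:,1]>100)&(S[:,:,1]<135)&(S[:,:,2]>-5)&(S[:,:,2]<8)]
if len(c): print('cradle y',np.percentile(c[:,1],[1,99]),np.percentile(c[:,0],[1,99]))
E
python3 chk.py w6.png
```

```text
[ 0.50398308 -0.05828545  0.07251819] [-0.66265835 -0.31181279  0.10274606] 0.3515159335885202
handle 2647 [-20.3 155.9   2.9] [ 20.1 168.5   9.1]
112 502 [-1.00e-01  1.16e+02  6.70e+00] 8.3
120 511 [-1.000e-01  1.242e+02  6.800e+00] 8.3
132 508 [-1.00e-01  1.36e+02  6.70e+00] 8.3
145 518 [-1.00e-01  1.49e+02  6.70e+00] 8.2
cradle y [100.27022648 129.02415272] [-17.36129841  17.75714824]
```

Emit:
{"name": "apply_moves", "arguments": {"rows": [{"x": 0, "y": 0, "z": 0, "rx": 0, "ry": 0, "rz": 0, "claw": 255}, {"x": 0, "y": 0, "z": 0, "rx": 0, "ry": 0, "rz": 0, "claw": 255}, {"x": 0, "y": 0, "z": 0, "rx": 0, "ry": 0, "rz": 0, "claw": 255}, {"x": 0, "y": 0, "z": 0, "rx": 0, "ry": 0, "rz": 0, "claw": 255}, {"x": -4.8, "y": 0, "z": -1.3, "rx": 0, "ry": 0, "rz": 0, "claw": 255}, {"x": -9.7, "y": 0, "z": -2.6, "rx": 0, "ry": 0, "rz": 0, "claw": 255}, {"x": -14.5, "y": 0, "z": -3.9, "rx": 0, "ry": 0, "rz": 0, "claw": 255}, {"x": -19.3, "y": 0, "z": -5.2, "rx": 0, "ry": 0, "rz": 0, "claw": 255}, {"x": -23.2, "y": 0, "z": -6.2, "rx": 0, "ry": 0, "rz": 0, "claw": 255}, {"x": -23.2, "y": 0, "z": -6.2, "rx": 0, "ry": 0, "rz": 0, "claw": 255}]}}

```text
time_s: 15.15
position: [0.5029, -0.0835, 0.0726]
tcp_rot: [[0.056, 0.998, 0.017], [0.964, -0.058, 0.258], [0.258, 0.002, -0.966]]
force: [2.5, 0.2, 1.7]
opening: 0.151
grasp_force: 30.0
```

Emit:
{"name": "apply_moves", "arguments": {"rows": [{"x": -1, "y": 0, "z": -0.3, "rx": 0, "ry": 0, "rz": 0, "claw": 255}, {"x": -2, "y": 0, "z": -0.5, "rx": 0, "ry": 0, "rz": 0, "claw": 255}, {"x": -3, "y": 0, "z": -0.8, "rx": 0, "ry": 0, "rz": 0, "claw": 255}, {"x": -3, "y": 0, "z": -0.8, "rx": 0, "ry": 0, "rz": 0, "claw": 255}]}}

```text
time_s: 15.65
position: [0.5026, -0.0855, 0.0727]
tcp_rot: [[0.056, 0.998, 0.016], [0.964, -0.058, 0.259], [0.26, 0.001, -0.966]]
force: [4.6, 3.1, 3.3]
opening: 0.148
grasp_force: 30.0
```

Emit:
{"name": "apply_moves", "arguments": {"rows": [{"x": -1.5, "y": 0, "z": -0.4, "rx": 0, "ry": 0, "rz": 0, "claw": 255}, {"x": -2.5, "y": 0, "z": -0.7, "rx": 0, "ry": 0, "rz": 0, "claw": 255}, {"x": -2.5, "y": 0, "z": -0.7, "rx": 0, "ry": 0, "rz": 0, "claw": 255}]}}

```text
time_s: 16.02
position: [0.5025, -0.0858, 0.0727]
tcp_rot: [[0.058, 0.998, 0.016], [0.963, -0.06, 0.263], [0.264, 0.0, -0.965]]
force: [8.6, 9.8, 1.6]
opening: 0.151
grasp_force: 30.0
```

```bash
python3 chk.py w7.png
```

```text
[ 0.50250096 -0.08579485  0.07265984] [8.60201492 9.84248231 1.63421642] 0.15081257924532065
handle 2633 [-20.6 129.4   3.1] [ 20.1 141.8   9.3]
112 511 [ -0.2 116.    6.8] 8.3
120 511 [ -0.2 124.    6.9] 8.4
132 718 [ -0.2 135.9   7.8] 8.9
cradle y [109.32507103 134.80439309] [-20.93532119  20.53846349]
```

Emit:
{"name": "apply_moves", "arguments": {"rows": [{"x": 2, "y": 0, "z": 0.5, "rx": 0, "ry": 0, "rz": 0, "claw": 255}, {"x": 2, "y": 0, "z": 0.5, "rx": 0, "ry": 0, "rz": 0, "claw": 150}, {"x": 2, "y": 0, "z": 0.5, "rx": 0, "ry": 0, "rz": 0, "claw": 150}, {"x": 2, "y": 0, "z": 0.5, "rx": 0, "ry": 0, "rz": 0, "claw": 150}, {"x": 2, "y": 0, "z": 0.5, "rx": 0, "ry": 0, "rz": 0, "claw": 150}, {"x": 12, "y": 0, "z": -38, "rx": 0, "ry": 0, "rz": 0, "claw": 150}, {"x": 25, "y": 0, "z": -86, "rx": 0, "ry": 0, "rz": 0, "claw": 150}, {"x": 38, "y": 0, "z": -135, "rx": 0, "ry": 0, "rz": 0, "claw": 150}, {"x": 38, "y": 0, "z": -135, "rx": 0, "ry": 0, "rz": 0, "claw": 150}, {"x": 38, "y": 0, "z": -135, "rx": 0, "ry": 0, "rz": 0, "claw": 150}]}}

```text
time_s: 17.32
position: [0.5015, -0.0865, 0.2124]
tcp_rot: [[0.056, 0.998, 0.015], [0.964, -0.058, 0.259], [0.259, -0.0, -0.966]]
force: [0.2, 0.1, -0.5]
opening: 0.414
grasp_force: 0.0
```

```bash
python3 chk.py w8.png
python3 - <<'E'
from m import *
p,im,d=cap('top'); g=mask(im,(45,80,50),(85,255,255),(295,190,365,240)); P=onplane(p,g,.095); print('bar',len(g),P.mean(0),sh([70,0,43]))
E
```

```text
[ 0.50150282 -0.08646345  0.21241349] [ 0.17855416  0.14415741 -0.48530336] 0.4142385374755086
handle 768 [-20.4 129.5   4.9] [ 20.  141.8   9.5]
112 162 [  0.2 115.5   6.8] 8.5
120 158 [  0.2 124.1   6.7] 8.4
132 212 [ -0.2 135.9   7.8] 9.0
cradle y [108.96457347 134.34476441] [-20.36945849  20.97146871]
bar 34 [ 0.57040041 -0.12678707  0.095     ] [ 0.56968393 -0.14562948  0.095     ]
```

View pics/w8.png

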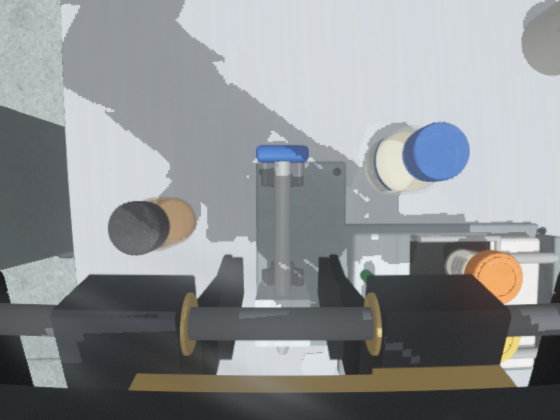

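The blue handle at (282,153) sits against the outer cradle, the shank lies in both cradles and the tip shows beyond the ears at (282,345). The bar's x matches home, the gripper is clear and the bottles are standing.

```bash
python3 -c "from rig import hand_in; print(hand_in())"
```

```text
the job is handed in; nothing more can be done
None
```

The deck is against its stop and the blue pin is through both ears and the tongue, with its handle against the outer cradle; I handed the job in about 17.5 s into the 62 s allowed, and no verdict came back.

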